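# Gather the pudding cups from the deep caddy into one stack

### The job

Gather the three tapered pudding cups into one upright stack on the drying mat: lift the orange cup out of the green caddy and lower it into the white cup, then lift out the blue one and lower it into the orange one. The cups sit below the caddy's walls with no room outside for fingers, so reach into each with the fingers closed and spread them against its wall well down inside. Let each cup settle gently, neither dropped in nor forced down so that they wedge, leave the white cup where it stands and do not disturb the other things.

Things in the scene. Friction and masses are not known exactly. Their poses are not given: they have to be found in the camera images.
- orange: Loose orange open-topped tapered pudding cup of hard plastic, round, 58 mm tall, outside diameter 50 mm at the foot and 66 mm at the rim (straight flanks), wall 3 mm, floor 4 mm, 45 to 85 g. It starts in one of the caddy's four cells. Origin at the centre of its underside, z up its axis. The inside measures 60 mm across at the rim and 49 mm at 40 mm below the rim; pressing its wall outwards from within with 20 to 40 N does it no harm and holds it firmly.
- blue: Loose blue cup of the same shape and size as the orange one, in another of the caddy's cells. Origin at the centre of its underside, z up its axis.
- white: Loose white cup of the same shape and size, standing upright and empty on the drying mat. Origin at the centre of its underside, z up its axis. A cup lowered into another on the same axis comes to rest on its tapered wall with its underside 22 to 36 mm above the other's underside.
- caddy: Fixed green plastic caddy on the table, 160 by 160 mm and 66 mm tall, walls and floor 4 mm; two cross walls make 2 x 2 open square cells, 74 mm inside, whose centres lie at +-39 mm along its x and y. Two cells hold the orange and the blue cup (their rims 4 mm below the walls' top), the other two a spice jar each; which is where varies. Origin at the centre of its underside, x and y along its walls. It and the mat may stand on either side of the table.
- mat: Fixed dark rubber drying mat, 230 (x) by 210 (y) by 5 mm. Origin at the centre of its underside.
- pepper: Loose jar with a black cap, 50 mm across, 54 mm tall, in a caddy cell. Bystander. Origin at the centre of its underside.
- paprika: Loose amber jar with a red cap, 50 mm across, 50 mm tall, in a caddy cell. Bystander. Origin at the centre of its underside.
- salt: Loose white shaker with a yellow cap, 44 mm across, 70 mm tall, on the mat near the white cup. Bystander. Origin at the centre of its underside.
- carton: Loose red and white drink carton, 70 by 70 mm, 207 mm tall, standing between the caddy and the mat. Bystander and obstacle. Origin at the centre of its underside.
- flask: Loose steel flask, 74 mm across, 260 mm tall, standing behind the carton. Bystander and obstacle. Origin at the centre of its underside.
- spatula: Loose red spatula 130 mm long, lying flat on the table in front of the carton. Bystander. Origin on its underside at mid length.
Not all that is in view belongs to the job. Of the things that look like the blue, the smallest one is meant.

How it is judged:
On the way, in this order (a step that is already met when the one before it is completed fails the run):
1. the orange cup is nested in the white one and let go (horizontal distance between orange and white below 0.008 m and z of orange in the frame of white below 0.042 m and contact force between the fingers and orange below 0.1 N and linear speed of orange below 0.02 m/s), for 0.2 s.
2. the blue cup is nested in the orange one (horizontal distance between blue and orange below 0.008 m and z of blue in the frame of orange below 0.042 m), for 0.2 s.
At the end, for the whole second after the job is handed in: Orange stands in white and blue in orange: each axis offset under 8 mm, each underside less than 42 mm above the one it stands in, white within 0.1, orange 0.14 and blue 0.18 rad of upright, white on the mat within 30 mm of its start, all three at rest (all of step 2 and horizontal distance between orange and white below 0.008 m and z of orange in the frame of white below 0.042 m and angle between white's own z axis and vertical below 0.1 rad and angle between orange's own z axis and vertical below 0.14 rad and angle between blue's own z axis and vertical below 0.18 rad and distance of white from where it was at the start of the episode below 0.03 m and height (world z) of white below 0.012 m and linear speed of each of blue, orange, white below 0.02 m/s); the robot touches nothing.
It fails at once if a cup forced into the stack: the white cup pressed on the mat with more than 30 N (contact force between white and mat above 30 N).
It fails at once if a cup dropped into the stack, or flung with it (faster than 0.5 m/s inside or just over the cup below) ((horizontal distance between orange and white below 0.015 m and z of orange in the frame of white below 0.08 m and linear speed of orange above 0.5 m/s) or (horizontal distance between blue and orange below 0.015 m and z of blue in the frame of orange below 0.08 m and linear speed of blue above 0.5 m/s)).
It fails at once if the white cup knocked over or pushed more than 40 mm away (distance of white from where it was at the start of the episode above 0.04 m or angle between white's own z axis and vertical above 0.5 rad).
It fails at once if a bystander moved by more than 30 mm (distance of any of pepper, paprika, salt, carton, flask, spatula from where it was at the start of the episode above 0.03 m).
It also fails if it takes over 69 s, if anything falls off the work surface, if the arm or the gripper's body presses on something with over 40 N, if the wrist force passes 120 N, or if a joint passes its speed limit or range.

### The arm

A 6-joint arm with a two-finger parallel gripper is mounted at the origin on the work surface. World frame = base frame: x ahead of the robot, y to its left, z up, the work surface at z = 0. Lengths are in m, angles in rad, forces in N, time in s.
With the tool pointing down it reaches from about 0.4 to 0.825 m from the base axis. Payload 7 kg.
Tool frame: the origin (TCP) lies at the very end of the fingers, on their centre line; the grasp point (between the pads) lies 19 mm behind it; z points along the fingers, y is the line along which they close (so a half turn about z gives the same grasp; the last joint's range is limited). The gripper opens to 88 mm and grips with 3 to 60 N. Pads are 19 mm wide; open, the fingers measure 130 mm over their backs; the gripper's body (78 mm by 193 mm) begins 47 mm behind the grasp point.
Start: joints at [1.436, 0.359, 0.012, 0, -1.224, -0.288], TCP at [0.277, 0.616, 0.227] pointing down, gripper open.
Joint ranges: [-3.07, 3.07], [-1.43, 2.12], [-1.02, 1.25], [-3.03, 1.67], [-3.05, -0], [-3.03, 3.03]. Speed limits (rad/s): [2.39, 2.39, 3.01, 3.14, 3.14, 3.14].

### API

Orientations are given as [roll, pitch, yaw] about the fixed x, y, z axes, in that order (R = Rz(yaw) Ry(pitch) Rx(roll)).
In Python, from station import arm gives the robot as it stands.
- The arm moves only by the tool step_arm, never from a script. Its argument "rows" is a list of rows, each a list of 5 numbers: the shift along the world's x, y, z in m, then the turn about the world's z in rad, then the finger opening in m, from 0 to 0.0876. In form: [[x, y, z, spin, gripper], ...]. A call has 1 to 20 rows; each row is the pose to reach, as a shift and turn from the pose commanded when the call began; what a row does not reach only later rows make up. A row lasts 1/10 s, in which the tool goes at most 50 mm and 8.59 degrees, less where a joint would pass 70% of its speed; a pose out of reach is approached as far as the arm can. A call with a gripper value outside its range is refused whole. The fingers move at their own pace and stop on an object; "newtons" is the grip in N (left out, the last holds). Time passes only in rows, so rows that repeat a pose let the fingers close. It gives the time, the measured TCP pose, the force, the opening and the grip force at its end, in the units of the state.
- arm.get_state(): the state, without advancing time (a new reading comes with each control period).
- arm.grab_frame(name): name is "side" or "top" or "wrist"; returns a dict with "color" (400x640x3 uint8, blue, green, red), "vfov" (degrees; the focal length in pixels is half the picture's height over the tangent of half this angle, whatever the lens; pixels are square), "cx", "cy" (the principal point, pixels), "rvec" (rotation vector, rad) and "tvec" (3), from world to camera coordinates, as OpenCV has them. Camera axes: x right, y down, z forward; pixel columns grow to the right and rows downward; lengths in m; the calibration is good to about 2 mm. A picture is of the moment at which its call begins. There is no depth.
- arm.job_done(): hands the job in; it is judged then, once.
The state is a dict: "t": time; "q": joint angles; "qd": joint speeds; "joint_efforts": joint torques, N m; "eef_pos": TCP position; "ee_rot": TCP orientation; "force": force on the tool from outside, world axes, zero at the start; "moment": the same for the moment, N m; "width": finger opening in m; "gripper_force": force on a finger pad.
Only numpy, scipy, OpenCV 4.12 (cv2) and the standard library are available. Lean on these libraries where they do the work, as an engineer would, in place of code of your own. Each camera call takes 0.05 s, during which the arm holds its last target. There are 200 camera calls.

## Working session

There is one attempt and no reset: what is moved stays moved. The work goes in short steps, Python scripts to look and compute and a tool call to move; the robot and the scene stay as the last step left them, time stands still between calls to the robot, and variables do not carry over. Pictures are saved under pics/ and viewed, at most 10 in all, crops included, and the job is handed in when it is done.

Besides the shell and the picture viewer there is one more tool, called as name([rows], argument=value, ...), one row to a line, values as JSON. step_arm: Moves the arm, as the interface text tells. Its arguments: {"type":"object","properties":{"rows":{"type":"array"},"newtons":{"type":"number"}},"required":["rows"]}

```bash
mkdir -p pics; ls; cat > h.py <<'E'
import numpy as np,cv2
from station import arm
def grab(n,save=None):
    f=arm.grab_frame(n)
    if save: cv2.imwrite('pics/'+save,f['color'])
    return f
def cal(f):
    fl=200/np.tan(np.radians(f['vfov'])/2)
    K=np.array([[fl,0,f['cx']],[0,fl,f['cy']],[0,0,1]])
    return K,cv2.Rodrigues(np.array(f['rvec'],float))[0],np.array(f['tvec'],float).ravel()
def ray(f,u,v,z):
    K,R,t=cal(f); c=-R.T@t; d=R.T@np.linalg.inv(K)@[u,v,1]
    return c+d*(z-c[2])/d[2]
def proj(f,P):
    K,R,t=cal(f); return cv2.projectPoints(np.array(P,float).reshape(-1,3),R,t,K,None)[0].reshape(-1,2)
E
python3 - <<'E'
from h import *
import pickle
for n in('side','top'):
    f=grab(n,n+'0.png'); pickle.dump(f,open(n+'0.pkl','wb')); K,R,t=cal(f); print(n,K[0,0],f['cx'],f['cy'],-R.T@t, R)
print(arm.get_state())
E
```

```text
pics
side 517.2623175761744 313.49685436042853 202.54462475621526 [-0.32999276 -0.83373216  0.87376385] [[ 0.71723069 -0.6965517   0.01989646]
 [-0.38202249 -0.41692257 -0.82476323]
 [ 0.58278551  0.58394461 -0.56512807]]
top 505.37630781441777 324.6391387300418 195.88894850732592 [0.29439665 0.01712248 1.39739   ] [[-4.59502373e-04 -9.99993126e-01 -3.67913387e-03]
 [-9.86257806e-01  1.06102559e-03 -1.65210214e-01]
 [ 1.65212982e-01  3.55266001e-03 -9.86251514e-01]]
{'t': 0.1, 'q': array([ 1.43607640e+00,  3.59310698e-01,  1.11531330e-02, -3.46262117e-04,
       -1.22409316e+00, -2.88132256e-01]), 'qd': array([-0.0035467 , -0.00200726,  0.00135532,  0.00048535,  0.00104069,
        0.00103146]), 'joint_efforts': array([-7.02230500e-04, -5.84162629e+01,  2.93749666e+01,  7.01552868e+00,
        1.01940637e-02, -3.53304790e-05]), 'eef_pos': array([0.27680727, 0.615148  , 0.22571368]), 'ee_rot': array([ 3.14010571e+00, -1.01219225e-04, -4.22969999e-01]), 'force': array([0.55662346, 0.03170475, 0.08170411]), 'moment': array([-0.00946582,  0.00807856, -0.03805591]), 'gripper_force': 0.0, 'width': 0.08799456026126433}
```

View pics/top0.png

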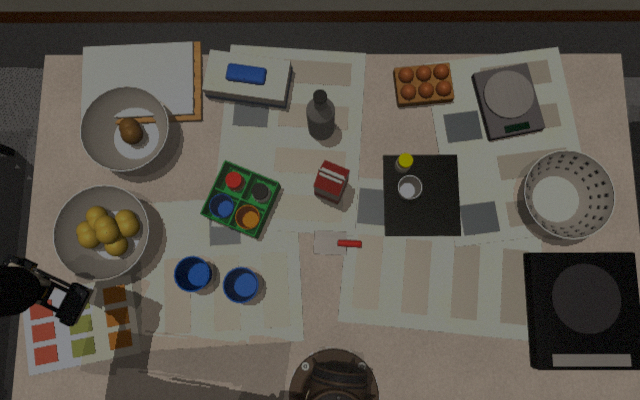

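View pics/side0.png

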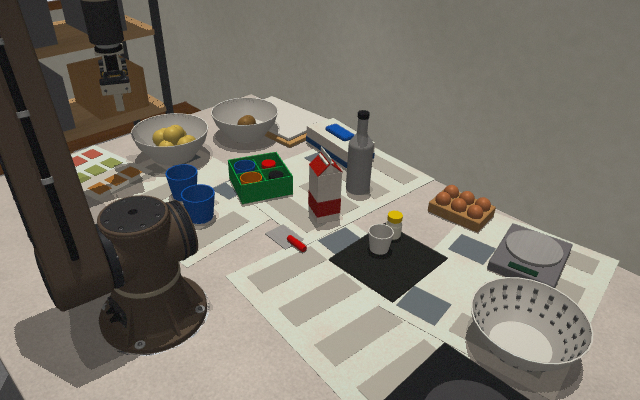

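The top view shows the caddy at about (241,200): orange at (248,217), blue at (222,206), paprika at (234,180) and pepper at (261,190). The white cup is at (409,187), salt at (404,162), the carton at (331,181) and the flask at (320,115). The two larger blue cups at (193,274) and (241,285) are decoys. I'll enlarge the caddy and white cup.

```bash
python3 - <<'E'
from h import *
im=cv2.imread('pics/top0.png')
a=cv2.resize(im[150:250,190:290],None,fx=5.5,fy=5.5,interpolation=cv2.INTER_CUBIC)
b=cv2.resize(im[145:205,385:430],None,fx=5.5,fy=5.5,interpolation=cv2.INTER_CUBIC)
o=np.zeros((550,800,3),np.uint8);o[:,:550]=a;o[:330,552:552+b.shape[1]]=b[:,:248]
cv2.imwrite('pics/crop.png',np.clip(o*1.5,0,255).astype(np.uint8))
E
```

```text
(no output)
```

View pics/crop.png

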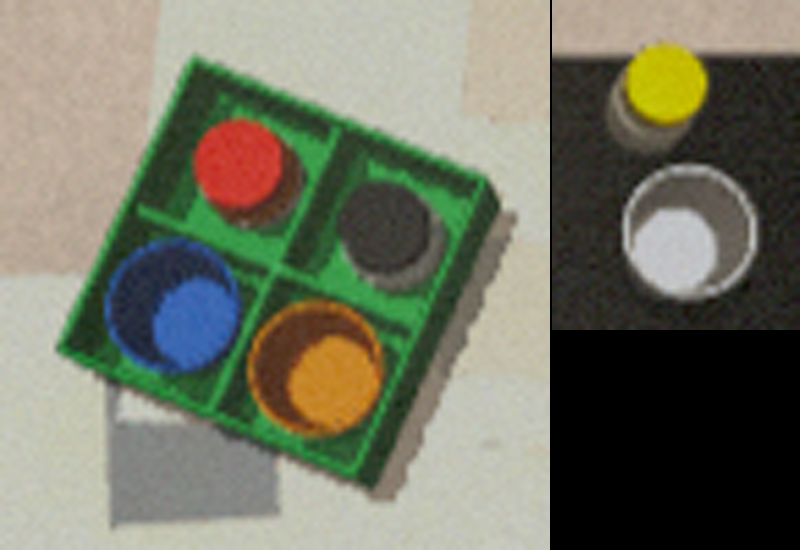

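The crop shows rim centres at: orange (316,368), blue (172,306), white (690,232), salt cap (667,84). The caddy's top corners are at (195,58), (492,182), (365,472) and (62,350).

```bash
python3 - <<'E'
from h import *
import pickle
f=pickle.load(open('top0.pkl','rb'))
def p(n,u,v,z,ox=190,oy=150):
    P=ray(f,(u+.5)/5.5-.5+ox,(v+.5)/5.5-.5+oy,z); print(n,P.round(4),'r',np.hypot(*P[:2]).round(3),np.arctan2(P[1],P[0]).round(3)); return P
p('orange',316,368,.062);p('blue',172,306,.062)
p('white',690-552,232,.063,385,145);p('salt',667-552,84,.075,385,145)
c=[p('c',*k,.066) for k in((195,58),(492,182),(365,472),(62,350))]
print(np.mean(c,0))
e=c[0]-c[3];print(np.arctan2(e[1],e[0]),np.linalg.norm(e))
e=c[1]-c[2];print(np.arctan2(e[1],e[0]),np.linalg.norm(e))
print('carton',ray(f,332,178,.2),'flask',ray(f,320,97,.26))
E
```

```text
orange [0.4627 0.2286 0.062 ] r 0.516 0.459
blue [0.4931 0.2993 0.062 ] r 0.577 0.546
white [ 0.5425 -0.2063  0.063 ] r 0.58 -0.363
salt [ 0.6137 -0.1952  0.075 ] r 0.644 -0.308
c [0.6158 0.2913 0.066 ] r 0.681 0.442
c [0.5535 0.1443 0.066 ] r 0.572 0.255
c [0.4119 0.2032 0.066 ] r 0.459 0.458
c [0.471 0.351 0.066] r 0.587 0.64
[0.5130604  0.24742498 0.066     ]
-0.39109525212051716 0.15655666861119732
-0.3941571958389246 0.15333933559371746
carton [0.53879108 0.00362771 0.2       ] flask [0.72150597 0.03205638 0.26      ]
```

step_arm([
  [0.01,-0.02,0,0,0],
  [0.03,-0.06,0,0,0],
  [0.05,-0.1,0,0,0],
  [0.07,-0.14,0,0,0],
  [0.09,-0.18,0,0,0],
  [0.11,-0.22,0,0,0],
  [0.13,-0.26,0,0,0],
  [0.145,-0.3,-0.01,0,0],
  [0.165,-0.34,-0.03,0,0],
  [0.18,-0.37,-0.05,0,0],
  [0.186,-0.387,-0.06,0,0],
  [0.186,-0.387,-0.06,0,0],
  [0.186,-0.387,-0.06,0,0],
], newtons=25)

```text
t: 1.4
eef_pos: [0.4631, 0.2283, 0.1666]
ee_rot: [3.141, -0.0, -0.424]
force: [-0.2, 0.2, 0.1]
width: 0.0002
gripper_force: 0.0
```

```bash
python3 - <<'E'
from h import *
f=grab('wrist','w1.png'); K,R,t=cal(f); print(K[0,0],-R.T@t)
s=arm.get_state();print(s['t'],s['eef_pos'],s['ee_rot'],s['width'],s['force'])
print(proj(f,[s['eef_pos'],[.4627,.2286,.062],[.4931,.2993,.062]]))
g=grab('top')
print(proj(g,[s['eef_pos']]))
E
```

```text
336.0664191087021 [0.5261849  0.19951841 0.32565844]
1.45 [0.46320277 0.22909788 0.16696055] [-3.14109414e+00 -3.24028092e-04 -4.22834608e-01] 0.0004525997934888526 [-0.20751627  0.65818893  0.44596567]
[[317.60225601 252.7850343 ]
 [319.18851082 200.53015442]
 [224.5314705  202.15822949]]
[[240.20683062 210.94991741]]
```

View pics/w1.png

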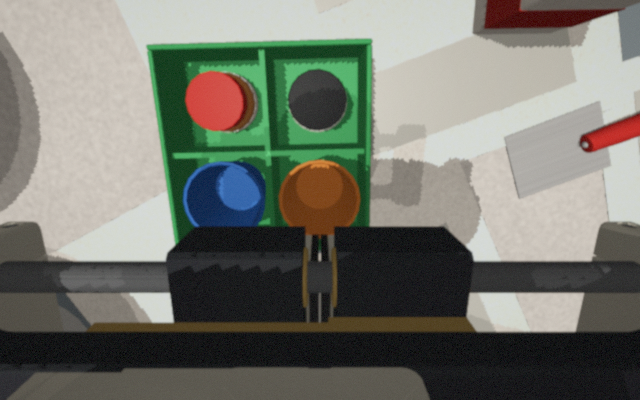

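The wrist view shows the orange rim centred near (319,200), matching the predicted (319,200.5), with blue at (225,202). The slim closed fingers sit right on axis, so I'll descend.

step_arm([
  [0,0,-0.02,0,0],
  [0,0,-0.045,0,0],
  [0,0,-0.07,0,0],
  [0,0,-0.09,0,0],
  [0,0,-0.105,0,0],
  [0,0,-0.12,0,0],
  [0,0,-0.132,0,0],
  [0,0,-0.14,0,0],
  [0,0,-0.144,0,0],
  [0,0,-0.144,0,0],
])

```text
t: 2.5
eef_pos: [0.4629, 0.2287, 0.0224]
ee_rot: [3.141, 0.0, -0.422]
force: [-0.8, -0.5, 0.8]
width: 0.0002
gripper_force: 0.0
```

step_arm([
  [0,0,0,0,0.01],
  [0,0,0,0,0.02],
  [0,0,0,0,0.03],
  [0,0,0,0,0.04],
  [0,0,0,0,0.06],
  [0,0,0,0,0.06],
  [0,0,0,0,0.06],
  [0,0,0,0,0.06],
], newtons=25)

```text
t: 3.3
eef_pos: [0.4632, 0.2287, 0.023]
ee_rot: [-3.141, -0.0, -0.423]
force: [-0.5, -0.4, 6.5]
width: 0.0149
gripper_force: 24.1
```

step_arm([
  [0,0,0.004,0,0.06],
  [0,0,0.01,0,0.06],
  [0,0,0.02,0,0.06],
  [0,0,0.035,0,0.06],
  [0,0,0.055,0,0.06],
  [0,0,0.08,0,0.06],
  [0,0,0.11,0,0.06],
  [0,0,0.14,0,0.06],
  [0,0,0.17,0,0.06],
  [0,0,0.2,0,0.06],
  [0,0,0.225,0,0.06],
  [0,0,0.245,0,0.06],
  [0,0,0.255,0,0.06],
  [0,0,0.257,0,0.06],
  [0,0,0.257,0,0.06],
], newtons=30)

```text
t: 4.8
eef_pos: [0.4626, 0.2284, 0.2791]
ee_rot: [3.141, 0.001, -0.423]
force: [0.1, -0.6, -0.8]
width: 0.0149
gripper_force: 28.2
```

```bash
python3 - <<'E'
from h import *
f=grab('wrist'); g=grab('side')
s=arm.get_state();print(s['t'],s['eef_pos'],s['width'],s['force'],proj(g,[s['eef_pos']]))
u,v=proj(g,[s['eef_pos']])[0].astype(int)
c=cv2.resize(g['color'][max(0,v-60):v+80,max(0,u-80):u+80],(480,420))
w=cv2.resize(f['color'][150:400],(800,312))[:,160:480]
o=np.zeros((420,800,3),np.uint8);o[:,:480]=c;o[:312,480:]=w
cv2.imwrite('pics/lift.png',o)
E
```

```text
4.9 [0.46245096 0.22818327 0.27836491] 0.014995932568742739 [ 0.98959865 -0.64098041 -1.28222511] [[246.70195901 109.76836782]]
```

View pics/lift.png

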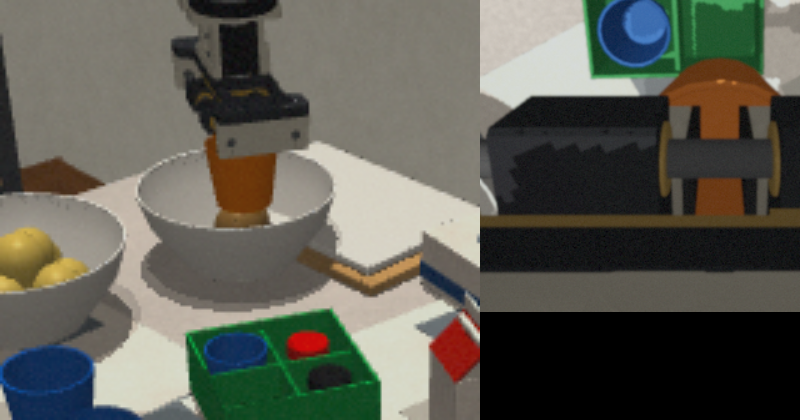

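The orange cup hangs upright on the spread fingers, clear of the caddy. I'll carry it over the carton to the white cup.

step_arm([
  [0.002,-0.01,0,0,0.06],
  [0.006,-0.03,0,0,0.06],
  [0.012,-0.06,0,0,0.06],
  [0.018,-0.1,0,0,0.06],
  [0.026,-0.14,0,0,0.06],
  [0.033,-0.18,0,0,0.06],
  [0.04,-0.22,0,0,0.06],
  [0.048,-0.26,0,0,0.06],
  [0.055,-0.3,0,0,0.06],
  [0.063,-0.34,0,0,0.06],
  [0.069,-0.375,0,0,0.06],
  [0.074,-0.4,-0.01,0,0.06],
  [0.077,-0.42,-0.03,0,0.06],
  [0.079,-0.432,-0.06,0,0.06],
  [0.08,-0.435,-0.09,0,0.06],
  [0.08,-0.435,-0.12,0,0.06],
  [0.08,-0.435,-0.14,0,0.06],
  [0.08,-0.435,-0.15,0,0.06],
  [0.08,-0.435,-0.15,0,0.06],
])

```text
t: 6.8
eef_pos: [0.5417, -0.2067, 0.1279]
ee_rot: [3.14, 0.003, -0.423]
force: [0.5, 0.2, 0.6]
width: 0.015
gripper_force: 28.3
```

```bash
python3 - <<'E'
from h import *
f=grab('wrist'); g=grab('top')
s=arm.get_state();print(s['t'],s['eef_pos'],s['width'],s['force'])
print('wrist: white rim',proj(f,[.5425,-.2063,.063]),'top: white rim',proj(g,[.5425,-.2063,.063]))
o=np.zeros((400,800,3),np.uint8);o[:,:480]=f['color'][:,80:560];o[:400,480:]=cv2.resize(g['color'][145:230,375:443],(320,400))
cv2.imwrite('pics/ov.png',o)
E
```

```text
6.9 [ 0.54337736 -0.20674141  0.13022708] 0.015122769998711625 [ 0.49589343  1.03626648 -0.06555005]
wrist: white rim [[318.11504049 213.44209193]] top: white rim [[409.67947615 186.76842437]]
```

View pics/ov.png

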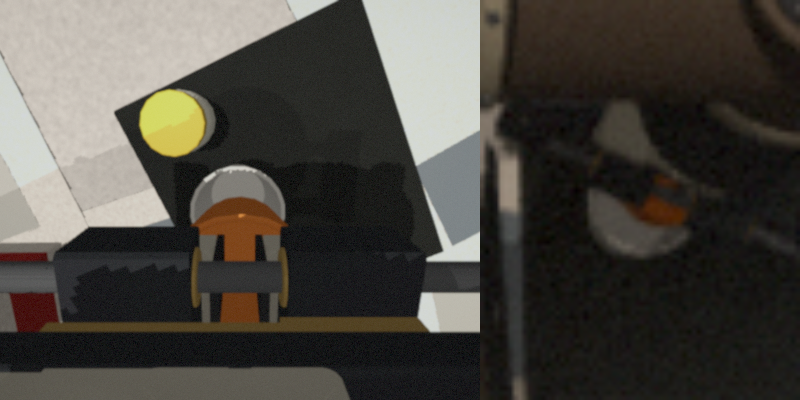

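The wrist view puts the white rim at about (318,212), matching the prediction, so the cups are aligned. I'll lower slowly.

step_arm([
  [0,0,-0.01,0,0.06],
  [0,0,-0.022,0,0.06],
  [0,0,-0.034,0,0.06],
  [0,0,-0.044,0,0.06],
  [0,0,-0.05,0,0.06],
  [0,0,-0.055,0,0.06],
  [0,0,-0.06,0,0.06],
  [0,0,-0.064,0,0.06],
  [0,0,-0.066,0,0.06],
  [0,0,-0.066,0,0.06],
])

```text
t: 7.9
eef_pos: [0.5429, -0.2065, 0.0634]
ee_rot: [3.142, 0.0, -0.423]
force: [0.0, -0.1, -1.0]
width: 0.015
gripper_force: 28.3
```

step_arm([
  [0,0,-0.002,0,0.06],
  [0,0,-0.004,0,0.06],
  [0,0,-0.005,0,0.06],
  [0,0,-0.005,0,0.06],
])

```text
t: 8.3
eef_pos: [0.543, -0.2064, 0.0585]
ee_rot: [-3.142, -0.0, -0.423]
force: [-0.1, 0.3, -0.6]
width: 0.015
gripper_force: 28.2
```

step_arm([
  [0,0,-0.001,0,0.06],
  [0,0,-0.002,0,0.06],
  [0,0,-0.003,0,0.06],
  [0,0,-0.003,0,0.06],
])

```text
t: 8.7
eef_pos: [0.543, -0.2065, 0.0555]
ee_rot: [-3.142, -0.0, -0.423]
force: [-0.5, -0.0, -0.7]
width: 0.015
gripper_force: 28.3
```

step_arm([
  [0,0,-0.001,0,0.06],
  [0,0,-0.002,0,0.06],
  [0,0,-0.003,0,0.06],
  [0,0,-0.003,0,0.06],
])

```text
t: 9.1
eef_pos: [0.5433, -0.2065, 0.0537]
ee_rot: [-3.142, -0.001, -0.422]
force: [-2.9, 2.3, 9.8]
width: 0.0149
gripper_force: 29.0
```

Contact at 10 N, with the cup nested about 30 mm above the white one's underside. I'll ease off 1 mm, then let go and rise.

step_arm([
  [0,0,0.001,0,0.06],
  [0,0,0.001,0,0.013],
  [0,0,0.001,0,0.009],
  [0,0,0.001,0,0.005],
  [0,0,0.001,0,0.003],
  [0,0,0.001,0,0.003],
  [0,0,0.001,0,0.003],
])

```text
t: 9.8
eef_pos: [0.543, -0.2064, 0.0537]
ee_rot: [-3.142, -0.0, -0.423]
force: [-0.6, 1.6, 2.9]
width: 0.0139
gripper_force: 7.3
```

step_arm([
  [0,0,0,0,0.001],
  [0,0,0,0,0.001],
  [0,0,0,0,0.001],
  [0,0,0,0,0.001],
])

```text
t: 10.2
eef_pos: [0.5428, -0.2065, 0.0533]
ee_rot: [3.141, 0.0, -0.423]
force: [-0.4, -0.8, -0.0]
width: 0.0011
gripper_force: 0.0
```

Released. Rising slowly at first, then up.

step_arm([
  [0,0,0.002,0,0],
  [0,0,0.008,0,0],
  [0,0,0.018,0,0],
  [0,0,0.033,0,0],
  [0,0,0.053,0,0],
  [0,0,0.08,0,0],
  [0,0,0.11,0,0],
  [0,0,0.145,0,0],
  [0,0,0.18,0,0],
  [0,0,0.21,0,0],
  [0,0,0.226,0,0],
  [0,0,0.226,0,0],
])

```text
t: 11.4
eef_pos: [0.5441, -0.2068, 0.2837]
ee_rot: [-3.14, -0.006, -0.423]
force: [-0.0, 0.5, 0.2]
width: 0.0005
gripper_force: 0.0
```

```bash
python3 - <<'E'
from h import *
f=grab('wrist'); g=grab('side')
s=arm.get_state();print(s['t'],s['eef_pos'],s['width'],s['force'])
print('rim w',proj(f,[.5425,-.2063,.093]),'side base/rim',proj(g,[[.5425,-.2063,.005],[.5425,-.2063,.093]]))
o=np.zeros((400,800,3),np.uint8);o[:,:480]=f['color'][:,80:560];o[:400,480:]=cv2.resize(g['color'][190:290,340:420],(320,400))
cv2.imwrite('pics/nest1.png',o)
E
```

```text
11.5 [ 0.54276795 -0.20633406  0.28021055] 0.0003402805367015712 [-0.48625234 -0.71728034  0.14222134]
rim w [[319.86794894 181.88196308]] side base/rim [[378.42968646 248.60506033]
 [381.57145513 221.81986054]]
```

View pics/nest1.png

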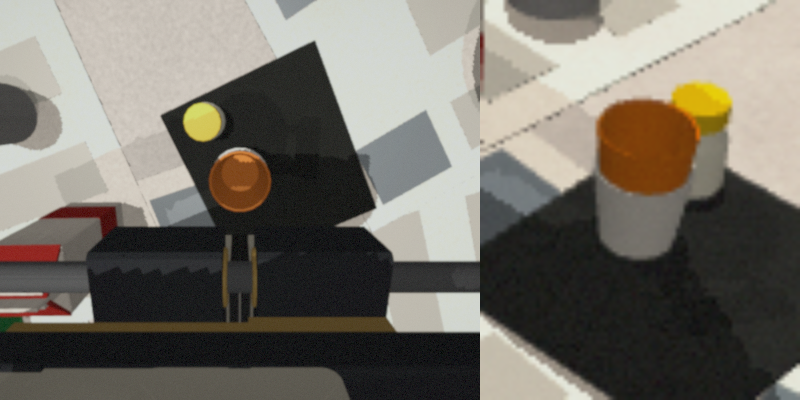

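The orange cup sits straight in the white one, with its rim at (320,181) as predicted and the side view upright. Going back for blue.

step_arm([
  [-0.001,0.01,0,0,0],
  [-0.003,0.03,0,0,0],
  [-0.006,0.06,0,0,0],
  [-0.01,0.1,0,0,0],
  [-0.014,0.145,0,0,0],
  [-0.019,0.19,0,0,0],
  [-0.023,0.235,0,0,0],
  [-0.028,0.28,0,0,0],
  [-0.032,0.325,0,0,0],
  [-0.037,0.37,0,0,0],
  [-0.041,0.415,0,0,0],
  [-0.045,0.455,-0.01,0,0],
  [-0.048,0.485,-0.03,0,0],
  [-0.05,0.5,-0.055,0,0],
  [-0.05,0.505,-0.08,0,0],
  [-0.05,0.505,-0.1,0,0],
  [-0.05,0.505,-0.11,0,0],
  [-0.05,0.505,-0.11,0,0],
  [-0.05,0.505,-0.11,0,0],
])

```text
t: 13.4
eef_pos: [0.4932, 0.2986, 0.1701]
ee_rot: [-3.141, -0.0, -0.423]
force: [0.5, -0.5, 0.5]
width: 0.0002
gripper_force: 0.0
```

```bash
python3 - <<'E'
from h import *
f=grab('wrist','w3.png')
s=arm.get_state();print(s['t'],s['eef_pos'],s['width'],s['force'])
print('rim w',proj(f,[.4931,.2993,.062]))
cv2.imwrite('pics/w3c.png',f['color'][100:300,160:480])
E
```

```text
13.45 [0.49341514 0.29883404 0.17058994] 0.00043337851206877383 [-0.17730854 -0.25786214 -0.14277387]
rim w [[318.60358111 199.29521613]]
```

View pics/w3c.png

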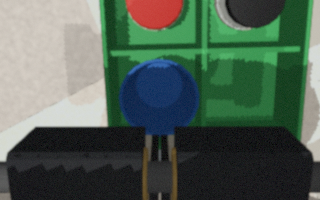

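The blue rim is centred near (319,199) in full-frame pixels, matching the prediction. Descending and spreading.

step_arm([
  [0,0,-0.02,0,0],
  [0,0,-0.045,0,0],
  [0,0,-0.07,0,0],
  [0,0,-0.09,0,0],
  [0,0,-0.107,0,0],
  [0,0,-0.122,0,0],
  [0,0,-0.135,0,0],
  [0,0,-0.143,0,0],
  [0,0,-0.147,0,0],
  [0,0,-0.147,0,0],
  [0,0,-0.147,0,0.01],
  [0,0,-0.147,0,0.02],
  [0,0,-0.147,0,0.03],
  [0,0,-0.147,0,0.04],
  [0,0,-0.147,0,0.06],
  [0,0,-0.147,0,0.06],
  [0,0,-0.147,0,0.06],
  [0,0,-0.147,0,0.06],
], newtons=25)

```text
t: 15.25
eef_pos: [0.4932, 0.2988, 0.023]
ee_rot: [-3.141, -0.0, -0.423]
force: [-1.3, -0.3, 5.7]
width: 0.0142
gripper_force: 22.5
```

step_arm([
  [0,0,0.004,0,0.06],
  [0,0,0.01,0,0.06],
  [0,0,0.02,0,0.06],
  [0,0,0.035,0,0.06],
  [0,0,0.055,0,0.06],
  [0,0,0.08,0,0.06],
  [0,0,0.11,0,0.06],
  [0,0,0.14,0,0.06],
  [0,0,0.17,0,0.06],
  [0,0,0.2,0,0.06],
  [0,0,0.225,0,0.06],
  [0,0,0.245,0,0.06],
  [0,0,0.255,0,0.06],
  [0,0,0.257,0,0.06],
  [0,0,0.257,0,0.06],
], newtons=30)

```text
t: 16.75
eef_pos: [0.4926, 0.2983, 0.2791]
ee_rot: [3.141, 0.001, -0.423]
force: [0.0, 0.1, -0.5]
width: 0.0146
gripper_force: 26.6
```

step_arm([
  [0.001,-0.01,0,0,0.06],
  [0.003,-0.03,0,0,0.06],
  [0.006,-0.06,0,0,0.06],
  [0.01,-0.1,0,0,0.06],
  [0.014,-0.14,0,0,0.06],
  [0.018,-0.18,0,0,0.06],
  [0.022,-0.22,0,0,0.06],
  [0.026,-0.26,0,0,0.06],
  [0.03,-0.3,0,0,0.06],
  [0.034,-0.34,0,0,0.06],
  [0.038,-0.38,0,0,0.06],
  [0.042,-0.42,0,0,0.06],
  [0.045,-0.455,0,0,0.06],
  [0.047,-0.48,-0.01,0,0.06],
  [0.049,-0.497,-0.03,0,0.06],
  [0.05,-0.505,-0.06,0,0.06],
  [0.05,-0.505,-0.09,0,0.06],
  [0.05,-0.505,-0.11,0,0.06],
  [0.05,-0.505,-0.12,0,0.06],
  [0.05,-0.505,-0.12,0,0.06],
])

```text
t: 18.75
eef_pos: [0.5414, -0.207, 0.158]
ee_rot: [3.14, 0.003, -0.423]
force: [-0.1, -0.4, -0.8]
width: 0.0147
gripper_force: 26.6
```

```bash
python3 - <<'E'
from h import *
f=grab('wrist'); g=grab('side')
s=arm.get_state();print(s['t'],s['eef_pos'],s['width'],s['force'])
print('rim w',proj(f,[.5425,-.2063,.093]))
o=np.zeros((400,800,3),np.uint8);o[:,:480]=f['color'][:,80:560];o[:400,480:]=cv2.resize(g['color'][170:270,340:420],(320,400))
cv2.imwrite('pics/ov2.png',o)
E
```

```text
18.85 [ 0.54317825 -0.2069167   0.16035092] 0.014952013486309349 [-0.15308511  0.2958069  -0.75824112]
rim w [[317.52586329 213.15319837]]
```

View pics/ov2.png

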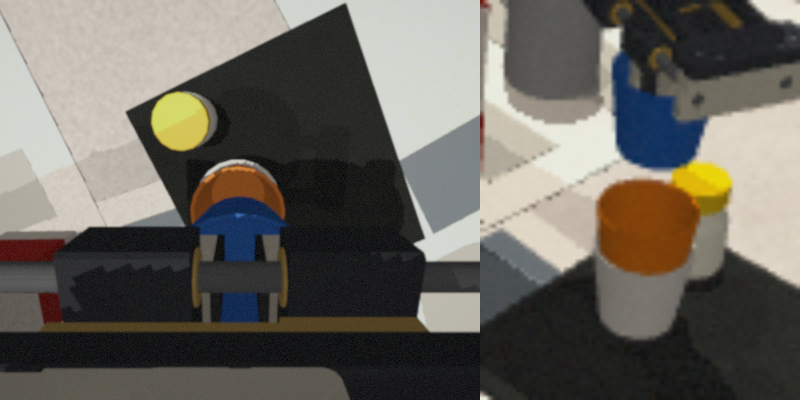

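The blue cup hangs upright and the orange rim at about (318,213) matches the prediction. Lowering.

step_arm([
  [0,0,-0.01,0,0.06],
  [0,0,-0.022,0,0.06],
  [0,0,-0.034,0,0.06],
  [0,0,-0.044,0,0.06],
  [0,0,-0.051,0,0.06],
  [0,0,-0.057,0,0.06],
  [0,0,-0.062,0,0.06],
  [0,0,-0.066,0,0.06],
  [0,0,-0.068,0,0.06],
  [0,0,-0.068,0,0.06],
])

```text
t: 19.85
eef_pos: [0.5429, -0.2065, 0.0914]
ee_rot: [3.142, 0.0, -0.423]
force: [0.1, 0.7, -0.8]
width: 0.0146
gripper_force: 26.6
```

step_arm([
  [0,0,-0.002,0,0.06],
  [0,0,-0.004,0,0.06],
  [0,0,-0.005,0,0.06],
  [0,0,-0.005,0,0.06],
])

```text
t: 20.25
eef_pos: [0.5431, -0.2065, 0.0868]
ee_rot: [-3.142, -0.0, -0.423]
force: [-0.8, -0.0, 1.9]
width: 0.0146
gripper_force: 26.7
```

step_arm([
  [0,0,-0.001,0,0.06],
  [0,0,-0.0015,0,0.06],
  [0,0,-0.0015,0,0.06],
])

```text
t: 20.55
eef_pos: [0.5436, -0.2066, 0.0861]
ee_rot: [-3.141, -0.002, -0.422]
force: [-2.4, 1.0, 7.7]
width: 0.0148
gripper_force: 27.0
```

step_arm([
  [0,0,0.001,0,0.06],
  [0,0,0.001,0,0.013],
  [0,0,0.001,0,0.009],
  [0,0,0.001,0,0.005],
  [0,0,0.001,0,0.003],
  [0,0,0.001,0,0.001],
  [0,0,0.001,0,0.001],
  [0,0,0.001,0,0.001],
  [0,0,0.001,0,0.001],
  [0,0,0.001,0,0.001],
  [0,0,0.001,0,0.001],
])

```text
t: 21.65
eef_pos: [0.5428, -0.2065, 0.0858]
ee_rot: [3.141, 0.0, -0.423]
force: [-0.3, 0.3, -0.7]
width: 0.0014
gripper_force: 0.0
```

step_arm([
  [0,0,0.002,0,0],
  [0,0,0.008,0,0],
  [0,0,0.018,0,0],
  [0,0,0.033,0,0],
  [0,0,0.053,0,0],
  [0,0,0.08,0,0],
  [0,0,0.11,0,0],
  [0,0,0.14,0,0],
  [0,0,0.17,0,0],
  [0,0,0.19,0,0],
  [0,0,0.194,0,0],
  [0,0,0.194,0,0],
  [0,0,0.194,0,0],
])

```text
t: 22.95
eef_pos: [0.5424, -0.2063, 0.2794]
ee_rot: [-3.142, 0.001, -0.423]
force: [0.8, 0.4, -1.1]
width: 0.0006
gripper_force: 0.0
```

```bash
python3 - <<'E'
from h import *
f=grab('wrist'); g=grab('side')
s=arm.get_state();print(s['t'],s['eef_pos'],s['width'],s['force'])
print('rim w',proj(f,[.5425,-.2063,.125]))
o=np.zeros((400,800,3),np.uint8);o[:,:480]=f['color'][:,80:560];o[:400,480:]=cv2.resize(g['color'][180:280,340:420],(320,400))
cv2.imwrite('pics/nest2.png',o)
E
```

```text
23.05 [ 0.54240714 -0.20635809  0.27896145] 0.00046739946009217976 [-0.43908119 -0.77785877 -0.40541432]
rim w [[319.35549849 186.43890616]]
```

View pics/nest2.png

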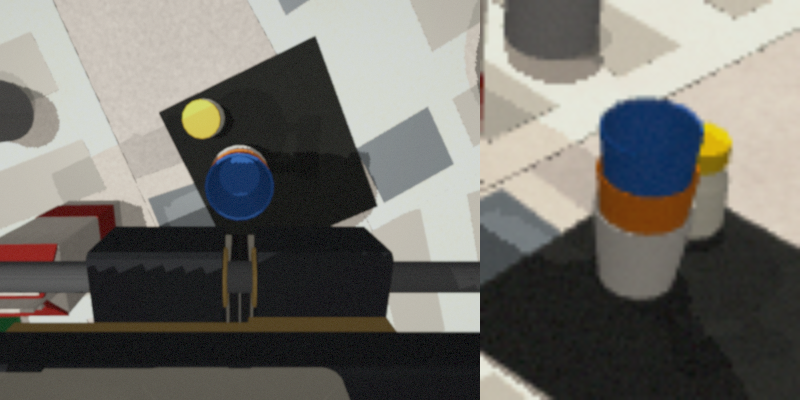

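The stack is upright and concentric. The blue rim is at (320,185) against a predicted (319,186), and the fingers are clear of everything.

```bash
python3 -c "
from station import arm
print(arm.job_done())"
```

```text
the job is handed in; nothing more can be done
None
```

The orange cup is nested in the white one and the blue in the orange, upright on the mat, and the job is handed in at about 23 s; no verdict came back, but the last pictures showed the stack straight and the gripper clear of it.

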